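Turn over the refill flag of the emptied tasting box

ROBOT

A 6-joint arm with a two-finger parallel gripper is mounted at the origin on the work surface. World frame = base frame: x ahead of the robot, y to its left, z up, the work surface at z = 0. Lengths are in m, angles in degrees, forces in N, time in s.
With the tool pointing down it reaches from about 0.4 to 0.825 m from the base axis. Payload 7 kg.
Tool frame: the origin (TCP) lies between the finger pads; the fingertips stand 11 mm ahead of it and the grasp point (between the pads) lies 8 mm behind it (r.tcp_to_tips is the distance from the TCP to the fingertips, in m); x points along the fingers, y is the direction in which the jaws open and shut, and the axes are right-handed (so a half turn about x gives the same grasp; the last joint's range is limited). The gripper opens to 88 mm and grips with 3 to 60 N. Pads are 19 mm wide; open, the fingers measure 130 mm over their backs; the gripper's body (78 mm by 193 mm) begins 47 mm behind the grasp point.
Start: joints at [-48.123, 20.546, 0.682, 0, -70.136, -16.507], TCP at [0.289, -0.61, 0.238] pointing down, gripper open.
Joint ranges: [-176.03, 176.03], [-82.01, 121.73], [-58.28, 71.71], [-173.87, 95.51], [-174.79, -0.11], [-173.66, 173.66]. Speed limits (degrees/s): [136.94, 136.94, 172.46, 180, 180, 180].

INTERFACE

Orientations are given as [roll, pitch, yaw] about the fixed x, y, z axes, in that order (R = Rz(yaw) Ry(pitch) Rx(roll)).
In Python, from plant import r gives the robot as it stands.
- The arm moves only by the tool arm_command, never from a script. Its argument "plan" is a list of rows, each an object of numbers: "dx", "dy", "dz": the shift along the tool's x, y, z each as a share of 0.02 m, from -1 to 1; "wx", "wy", "wz": the turn, a rotation vector about the tool's x, y, z each as a share of 0.08 rad, from -1 to 1. In form: [{"dx": .., "dy": .., "dz": .., "wx": .., "wy": .., "wz": ..}, ...]. A call has 1 to 20 rows; each row shifts and turns the pose as measured when the row begins, along the tool's axes as they then stand; what a row does not reach is not made up. A row lasts 1/12 s, in which the tool goes at most 41.7 mm and 7.16 degrees, less where a joint would pass 70% of its speed; a pose out of reach is approached as far as the arm can. A call with a number of a shift or a turn outside -1 to 1 is refused whole. A call with a gripper value outside its range is refused whole. "fingers" is the closure, from -1 (fully open) to 1 (shut), so that 0 is half open, set as the call begins (left out, the last holds). The fingers move at their own pace and stop on an object; "force" is the grip in N (left out, the last holds). Time passes only in rows, so rows that do not move let the fingers close. It gives the time, the measured TCP pose, the force and the opening at its end, in the units of the state.
- r.get_state(): the state, without advancing time (a new reading comes with each control period).
- r.capture(name): name is "scene" or "side" or "wrist"; returns (picture, depth): 400x640x3 uint8, red, green, blue; 400x640 float32, m along the optical axis (not along the pixel's ray), 0 where there is no reading.
- r.camera_model(name): a dict with "vertical_fov" (degrees; the focal length in pixels is half the picture's height over the tangent of half this angle, whatever the lens; pixels are square), "cx", "cy" (the principal point, pixels), "R" (3x3) and "t" (3): a world point X has camera coordinates R X + t. Camera axes: x right, y down, z forward; pixel columns grow to the right and rows downward; lengths in m; the calibration is good to about 2 mm. A picture is of the moment at which its call begins: read the wrist's pose just before it. camera_model takes no time and is no camera call; for the wrist camera it gives the pose at the moment of the call.
- r.close_job(): hands the job in, once; it reports no verdict.
Trained networks look in the newest picture that a camera, given by its name, has taken for a name from the list of things; names that differ only in an ending like _2 or _b are one class to them, and where a whole thing is asked for, a point or a joint stands for the part that bears it (a point fixed in the world has none). Each returns a list of dicts, best first, with "score" (0 to 1); they miss things now and then, are a little off and sometimes report something else, mostly with a low value. They report only what shows in the picture. A call takes as long as a camera call. They do not tell look-alikes from the thing itself.
- r.cut_out(camera, query): "mask" (400x640 bool, what is visible of it) and "bbox" ([left, top, width, height] in pixels, round what is visible of it).
- r.spot_point(camera, query): "centre" ([column, row] in pixels: a listed point, or the origin of a listed thing).
The state is a dict: "time_s": time; "joints": joint angles; "qd": joint speeds; "joint_torque": joint torques, N m; "tcp_pos": TCP position; "eef_rot": TCP orientation; "contact_force": force on the tool from outside, world axes, zero at the start; "moment": the same for the moment, N m; "gripper_width": finger opening in m.
Only numpy, scipy, OpenCV 4.12 (cv2) and the standard library are available. Lean on these libraries where they do the work, as an engineer would, in place of code of your own. Each camera call takes 0.05 s, during which the arm holds its last target.

TASK

One of the three tasting boxes on the counter has been emptied. On that box's stand, push the flip flag right over its hinge so that it lies flat with its ring face up, swinging it over steadily rather than flicking it. Pick nothing up, and leave the stands, the boxes and sweets, the other two flags, the mug and the jar as they are.

Things in the scene. Friction and masses are not known exactly. Their poses are not given: they have to be found in the camera images.
- stand_empty: stand of the emptied box (the three stands are alike and swap places). Loose steel base plate 230 mm along its x, 90 along its y, 6 thick, 1 kg; origin at the centre of its underside, z up, +x from the flag end (nearer the robot) to the box end. 45 mm to -x of the origin two ears (14 mm along x, inner faces 68 mm apart, 57 high) carry the hinge. The box stands 68 mm to +x of the origin.
- stand_full1: Same make as the stand of the emptied box, and same frame; its box holds a sweet. To be left alone.
- stand_full2: Same make as the stand of the emptied box, and same frame; its box holds a sweet. To be left alone.
- flag_empty_hinge (a point): middle of the hinge line of the flag to be turned; fixed to the stand, 45 mm to -x of its origin and 50 mm above its underside; hinge line along its y, axes parallel to the stand's. Four rest pins for the leaf (9 mm thick, 48 high, rubber tops) stand on the base plate 54 mm before and behind the hinge line, 21 mm to either side of the middle.
- flag_empty_edge (a point): middle of the free edge of the flag to be turned (moves with it). The flag is a white plastic leaf 4 mm thick, 56 mm wide along the hinge, reaching 62 mm from the hinge line, on a barrel of 5 mm radius. One face is blank; the other, underneath at the start, has a dark moulded ring 38 mm across.
- flag_empty_tab (a point): middle of the outer edge of that flag's thumb tab (moves with it): 30 mm wide, 4 mm thick, reaching 36 mm from the hinge line on the side opposite the leaf and in one plane with it. Pressing the tab down raises the leaf; below it is free room down to the base plate.
- flag_empty (a joint): angle of the flag to be turned, rad: 0 = level towards -x of its stand (towards the robot), blank face up; 1.57 = upright; 3.14 = level towards +x (the box), ring face up; stops at 0 and 3.14. Starts at 0 to 0.35. The hinge is slightly stiff (about 0.035 N m), so the 35 g flag stays at whatever angle it is left.
- flag_full1 (a joint): angle of the flag on a full box's stand, same make and meaning; starts at 0 to 0.1; to be left as it is
- flag_full2 (a joint): angle of the flag on the other full box's stand, same make and meaning; starts at 0 to 0.1; to be left as it is
- box_empty: open white plastic box, 66 x 66 x 36 mm high, walls 3 mm, with nothing in it; origin at the centre of its underside, standing loose on its stand
- box_full1: same box with one round green sweet (40 mm across, 29 mm high) in it
- box_full2: same box with one round green sweet (40 mm across, 29 mm high) in it
- sweet1: the round green sweet in box_full1; origin at the centre of its underside, 3 mm above the box's underside; to be left in its box
- sweet2: the round green sweet in box_full2, as sweet1
- mug: enamel mug, 82 mm across, 75 mm high, handle to its +y; origin at the centre of its underside; bystander
- jar: closed glass jar with steel cap, 64 mm across, 85 mm high; origin at the centre of its underside; bystander
Things that resemble listed ones, but are neither listed nor needed, are in the scene too. Leave any turquoise look-alike of the stand_empty alone.

How it is judged (in metres and radians):
At the end, for the whole second after the job is handed in: the emptied box's flag lies flat with its ring face up (within 0.17 rad of its far stop) and at rest; the other two flags are still down, blank face up (under 0.3 rad); all stands, boxes, sweets, the mug and the jar are within 30 mm of where they stood (value of joint flag_empty above 2.97 rad and velocity of joint flag_empty between -0.1 and 0.1 rad/s and value of joint each of flag_full1, flag_full2 below 0.3 rad and distance of each of stand_empty, stand_full1, stand_full2, box_empty, box_full1, box_full2, sweet1, sweet2, mug, jar from where it was at the start of the episode below 0.03 m and linear speed of stand_empty below 0.01 m/s); the robot touches nothing.
It fails at once if the flag is flicked (faster than 12 rad/s) (velocity of joint flag_empty above 12 rad/s or velocity of joint flag_empty below -12 rad/s).
It fails at once if another flag is turned (past 0.3 rad) (value of joint any of flag_full1, flag_full2 above 0.3 rad).
It fails at once if a stand, box, sweet, the mug or the jar is shifted more than 30 mm (distance of any of stand_empty, stand_full1, stand_full2, box_empty, box_full1, box_full2, sweet1, sweet2, mug, jar from where it was at the start of the episode above 0.03 m).
It fails at once if a stand, box, sweet, the mug or the jar is picked up (10 mm) or tipped (0.2 rad) (height (world z) of any of stand_empty, stand_full1, stand_full2, mug, jar above 0.01 m or height (world z) of any of box_empty, box_full1, box_full2 above 0.016 m or height (world z) of any of sweet1, sweet2 above 0.019 m or angle between any of stand_empty, stand_full1, stand_full2, box_empty, box_full1, box_full2, sweet1, sweet2, mug, jar's own z axis and vertical above 0.2 rad).
It also fails if it takes over 40 s, if anything falls off the work surface, if the arm or the gripper's body presses on something with over 40 N, if the wrist force passes 120 N, or if a joint passes its speed limit or range.

## Working session

There is one attempt and no reset: what is moved stays moved. The work goes in short steps, Python scripts to look and compute and a tool call to move; the robot and the scene stay as the last step left them, time stands still between calls to the robot, and variables do not carry over. Pictures are saved under pics/ and viewed, and the job is handed in when it is done.

Besides the shell and the picture viewer there is one more tool, called after ">>>" as a command line: name --argument value ..., lists and objects as JSON in quotes. arm_command: Moves the arm, as the interface text tells. Shift numbers are shares of 0.02 m and turn numbers shares of 0.08 rad, none past 1 either way. Its arguments: {"type":"object","properties":{"plan":{"type":"array","items":{"type":"object","properties":{"dx":{"type":"number"},"dy":{"type":"number"},"dz":{"type":"number"},"wx":{"type":"number"},"wy":{"type":"number"},"wz":{"type":"number"}}}},"fingers":{"type":"number"},"force":{"type":"number"}},"required":["plan"]}

```bash
mkdir -p pics; ls
python3 - <<'E'
from plant import r
import cv2
print(r.get_state())
for n in("scene","side"):
    p,d=r.capture(n); cv2.imwrite(f"pics/{n}0.png",p[:,:,::-1]); m=r.camera_model(n); print(n,m)
E
```

```text
pics
{'time_s': 0.0, 'joints': array([-4.81220122e+01,  2.05903687e+01,  6.32546439e-01, -1.89205857e-02,
       -7.01352222e+01, -1.65055260e+01]), 'qd': array([-0.04272983,  0.0103271 ,  0.04463124,  0.01212215, -0.12306949,
       -0.04286909]), 'joint_torque': array([ 8.72300570e-04, -5.82718885e+01,  2.93068010e+01,  6.99769601e+00,
        6.82326776e-03, -1.58555595e-04]), 'tcp_pos': array([ 0.28898824, -0.6094817 ,  0.23662916]), 'eef_rot': array([ 95.68477266,  89.90527018, 121.05079077]), 'contact_force': array([-0.92235528,  0.01433469,  1.30231462]), 'moment': array([-2.10404689e-02, -9.01622868e-05, -1.47191407e-02]), 'gripper_width': 0.087579749418008}
scene {'vertical_fov': 56.863044860592396, 'cx': 312.91756538580313, 'cy': 199.95245817580323, 'R': array([[-0.74961757,  0.66183878,  0.00655216],
       [ 0.55565414,  0.63466677, -0.53707222],
       [-0.35961366, -0.39895804, -0.84351082]]), 't': array([ 0.36866064, -0.23087302,  1.22601208])}
side {'vertical_fov': 48.190981108492664, 'cx': 325.7823096292353, 'cy': 196.65802643897098, 'R': array([[-0.98305131, -0.18330233, -0.00322107],
       [-0.13892454,  0.75628742, -0.63931941],
       [ 0.11962479, -0.6280363 , -0.76893454]]), 't': array([0.48701268, 0.1195348 , 1.2528719 ])}
```

View pics/scene0.png

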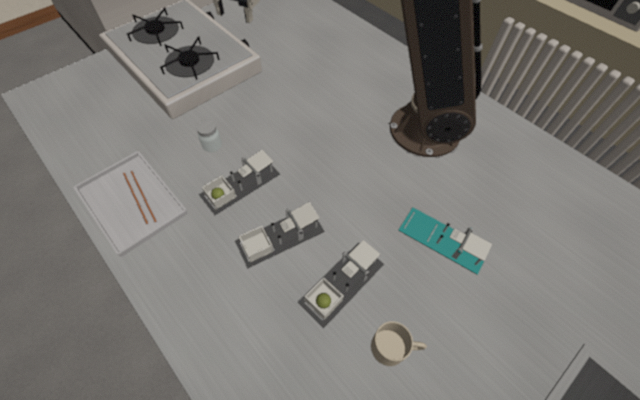

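View pics/side0.png

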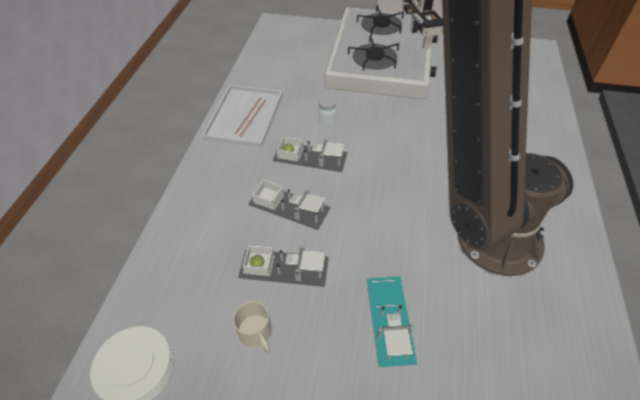

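The scene view shows three dark stands: (240,182) with a green sweet, (280,235) with an empty box at (256,243), and (342,283) with a sweet. There is also a turquoise look-alike at (445,240). The middle stand fits. I'll confirm it in an enlarged crop and measure it.

```bash
cat > h.py <<'E'
import numpy as np, cv2
from plant import r
def f(m,H=400): return H/2/np.tan(np.radians(m['vertical_fov']/2))
def back(m,u,v,d):
    F=f(m); u,v,d=map(np.asarray,(u,v,d))
    c=np.stack([(u-m['cx'])/F*d,(v-m['cy'])/F*d,d],-1)
    return (c-m['t'])@m['R']
def proj(m,X):
    c=np.asarray(X)@m['R'].T+m['t']; F=f(m)
    return np.stack([c[...,0]/c[...,2]*F+m['cx'],c[...,1]/c[...,2]*F+m['cy']],-1)
def onplane(m,uv,z):
    a=back(m,uv[0],uv[1],1.0); b=back(m,uv[0],uv[1],2.0); s=(z-a[2])/(b[2]-a[2]); return a+s*(b-a)
E
python3 - <<'E'
from h import *
ims=[]
for n,(x,y,w,h) in (("scene",(225,190,115,85)),("side",(235,170,110,70))):
    p,d=r.capture(n); m=r.camera_model(n)
    ims.append(cv2.resize(p[y:y+h,x:x+w,::-1],(700,290 if 0 else 700*h//w),interpolation=cv2.INTER_CUBIC))
    cv2.imwrite(f"pics/crop_{n}.png",ims[-1])
    for q,z in (("stand_empty",0),("flag_empty_hinge",.05),("flag_empty_edge",.05),("flag_empty_tab",.05),("box_empty",.006)):
        for o in r.spot_point(n,q)[:4]:
            c=o['centre']; print(n,q,np.round(c,1),round(o['score'],2),"plane",np.round(onplane(m,c,z),4),"depth",np.round(back(m,c[0],c[1],d[int(c[1]),int(c[0])]),4))
print(r.get_state()['time_s'])
E
```

```text
scene stand_empty [444.6 242.1] 0.91 plane [0.2788 0.3005 0.    ] depth [0.2827 0.3011 0.0063]
scene stand_empty [279.5 233.3] 0.85 plane [ 0.5998 -0.0167  0.    ] depth [ 0.6011 -0.0144  0.005 ]
scene stand_empty [237.8 186.4] 0.72 plane [ 0.5952 -0.2209  0.    ] depth [ 0.5974 -0.2155  0.008 ]
scene stand_empty [285.7 228.6] 0.36 plane [ 0.5777 -0.0168  0.    ] depth [0.5908 0.0032 0.0443]
scene flag_empty_hinge [465.4 241.1] 0.69 plane [0.2673 0.3392 0.05  ] depth [0.2718 0.3396 0.0567]
scene flag_empty_hinge [292.2 220.5] 0.58 plane [ 0.5641 -0.0018  0.05  ] depth [0.566  0.0008 0.0557]
scene flag_empty_edge [490.1 251.7] 0.76 plane [0.2447 0.3986 0.05  ] depth [ 2.095e-01  3.990e-01 -3.000e-04]
scene flag_empty_edge [313.9 209.5] 0.6 plane [0.4981 0.0107 0.05  ] depth [0.5034 0.0165 0.0631]
scene flag_empty_tab [451.6 232.1] 0.76 plane [0.2729 0.2996 0.05  ] depth [0.2444 0.295  0.0073]
scene flag_empty_tab [281.4 226.8] 0.6 plane [ 0.5976 -0.0059  0.05  ] depth [ 0.5965 -0.0077  0.0462]
scene box_empty [218.4 195.4] 0.58 plane [ 0.6577 -0.2279  0.006 ] depth [ 0.6638 -0.2077  0
[... 602 characters left out ...]
de flag_empty_edge [322.3 206.4] 0.75 plane [0.5028 0.0131 0.05  ] depth [ 0.5062 -0.0033  0.029 ]
side flag_empty_edge [268.4 198.1] 0.61 plane [0.6611 0.0111 0.05  ] depth [ 0.6735 -0.0193  0.0111]
side flag_empty_edge [291.3 207. ] 0.29 plane [0.5887 0.031  0.05  ] depth [ 0.5998 -0.0033  0.0049]
side flag_empty_tab [391. 315.] 0.66 plane [0.2816 0.3055 0.05  ] depth [0.2817 0.3062 0.0514]
side flag_empty_tab [294.  199.2] 0.61 plane [0.5877 0.0018 0.05  ] depth [ 0.5891 -0.0026  0.0444]
side flag_empty_tab [286.9 148.2] 0.56 plane [ 0.6576 -0.1981  0.05  ] depth [ 0.663  -0.2151  0.0328]
side box_empty [267.4 197.4] 0.84 plane [ 0.6788 -0.0253  0.006 ] depth [ 0.6789 -0.0256  0.0057]
0.7
```

View pics/crop_scene.png

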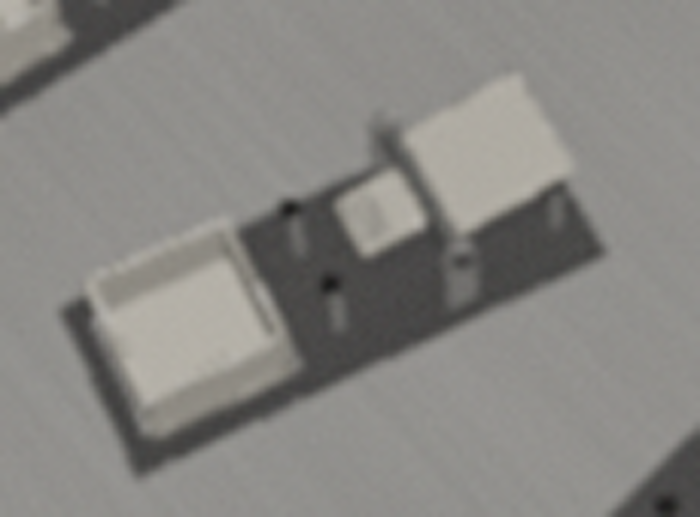

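View pics/crop_side.png

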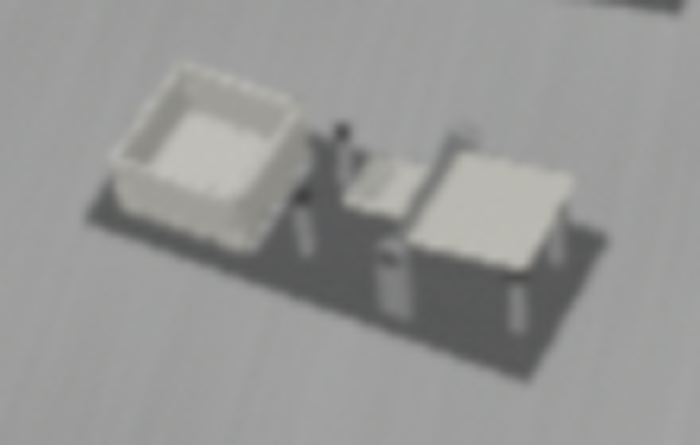

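The crop confirms it. The middle stand's box is empty, its flag is blank face up and nearly level towards the robot, and the tab lies towards the box. Next I'll fit the plate corners for a precise pose.

Run:
```python
from h import *
from scipy.optimize import least_squares
from scipy.spatial.transform import Rotation as Ro
S=r.camera_model("scene"); D=r.camera_model("side")
sc=115/700; sd=110/700
# corner local signs: observed px
obs=[(S,(225+140*sc,190+475*sc),(115,45)),(S,(225+65*sc,190+312*sc),(115,-45)),(S,(225+605*sc,190+250*sc),(-115,45)),
     (D,(235+88*sd,170+222*sd),(115,-999)),(D,(235+528*sd,170+380*sd),(-115,45)),(D,(235+607*sd,170+238*sd),(-115,-45))]
for m,uv,l in obs: print(np.round(onplane(m,uv,.006),4),l)
```

```text
[0.7256 0.0111 0.006 ] (115, 45)
[ 0.7053 -0.0731  0.006 ] (115, -45)
[0.5044 0.0619 0.006 ] (-115, 45)
[0.7254 0.0125 0.006 ] (115, -999)
[0.506 0.064 0.006] (-115, 45)
[ 0.4856 -0.0218  0.006 ] (-115, -45)
```

```bash
cat >> h.py <<'E'
from scipy.spatial.transform import Rotation as Ro
C=np.array([.6054,-.0050]); YAW=-13.2
def setp(): 
    y=np.radians(YAW); ux=np.array([np.cos(y),np.sin(y),0]); uy=np.array([-np.sin(y),np.cos(y),0])
    H=np.array([*C,0.05])-.045*ux
    return H,ux,uy
def loc(p):  # world -> hinge-local (x along stand, y, z world)
    H,ux,uy=setp(); d=np.asarray(p)-H; return np.array([d@ux,d@uy,p[2]])
def info(tgt_local=None,pitch=0.0):
    """tgt tip position in hinge-local x,y and world z; pitch tilt (deg): + = tip forward/body leaning back to -x"""
    H,ux,uy=setp(); s=r.get_state(); R=Ro.from_euler('xyz',s['eef_rot'],degrees=True).as_matrix()
    tip=s['tcp_pos']+.011*R[:,0]
    print("t",round(s['time_s'],2),"tip local mm",np.round(loc(tip)*1e3,1),"F",np.round(s['contact_force'],1),"w",round(s['gripper_width'],4),"q",np.round(s['joints'],1))
    print("tool axes local:",[np.round([R[:,i]@ux,R[:,i]@uy,R[2,i]],3).tolist() for i in range(3)])
    if tgt_local is not None:
        a=np.radians(pitch); X=np.array([0,0,-1])*np.cos(a)+ux*np.sin(a)
        best=None
        for sg in (1,-1):
            Y=uy*sg; Z=np.cross(X,Y); Rt=np.stack([X,Y,Z],1)
            w=Ro.from_matrix(R.T@Rt).as_rotvec()
            if best is None or np.linalg.norm(w)<np.linalg.norm(best[0]): best=(w,Rt)
        w,Rt=best
        T=H+tgt_local[0]*ux+tgt_local[1]*uy; T[2]=tgt_local[2]
        print("rot rows (/.08):",np.round(w/.08,2)," shift rows now axes (/.02):",np.round(R.T@(T-tip)/.02,2)," in target axes:",np.round(Rt.T@(T-tip)/.02,2))
E
python3 - <<'E'
from h import *
info((.022,0,.2))
E
```

```text
t 0.7 tip local mm [-124.7 -661.1  226.6] F [ 0.3  0.6 -0.4] w 0.0874 q [-48.1  20.5   0.7   0.  -70.1 -16.5]
tool axes local: [[0.0, -0.0, -1.0], [-0.623, 0.782, -0.0], [0.782, 0.623, 0.0]]
rot rows (/.08): [8.41 0.   0.  ]  shift rows now axes (/.02): [ 1.33 21.27 26.35]  in target axes: [ 1.33 33.06  7.34]
```

>>> arm_command --plan '[{"wx": 0.935},{"wx": 0.935},{"wx": 0.935},{"wx": 0.935},{"wx": 0.935},{"wx": 0.935},{"wx": 0.935},{"wx": 0.935},{"wx": 0.935},{"dy": 1,"dz": 0.22},{"dy": 1,"dz": 0.22},{"dy": 1,"dz": 0.22},{"dy": 1,"dz": 0.22},{"dy": 1,"dz": 0.22},{"dy": 1,"dz": 0.22},{"dy": 1,"dz": 0.22},{"dy": 1,"dz": 0.22},{"dy": 1,"dz": 0.22},{"dy": 1,"dz": 0.22},{"dy": 1,"dz": 0.22}]' --fingers 1 --force 20

```text
schema error: expected keys dx, dy, dz, wx, wy, wz
```

>>> arm_command --plan '[{"dy": 1,"dz": 0.22},{"dy": 1,"dz": 0.22},{"dy": 1,"dz": 0.22},{"dy": 1,"dz": 0.22},{"dy": 1,"dz": 0.22},{"dy": 1,"dz": 0.22},{"dy": 1,"dz": 0.22},{"dy": 1,"dz": 0.22},{"dy": 1,"dz": 0.22},{"dy": 1,"dz": 0.22},{"dy": 1,"dz": 0.22},{"dy": 1,"dz": 0.22},{"dy": 1,"dz": 0.22},{"dy": 1,"dz": 0.22},{"dy": 1,"dz": 0.22},{"dy": 1,"dz": 0.22},{"dy": 1,"dz": 0.22},{"dy": 1,"dz": 0.22}]'

```text
schema error: expected keys dx, dy, dz, wx, wy, wz
```

Run:
```python
from h import *
info((.022,0,.2))
m=r.camera_model("wrist"); p,d=r.capture("wrist"); cv2.imwrite("pics/w1.png",p[:,:,::-1])
H,ux,uy=setp()
for q in ("flag_empty_hinge","flag_empty_edge","flag_empty_tab","box_empty","stand_empty"):
    for o in r.spot_point("wrist",q)[:3]:
        c=o['centre']; print(q,np.round(c),round(o['score'],2),np.round(loc(back(m,c[0],c[1],d[min(399,int(c[1])),min(639,int(c[0]))]))*1e3,1))
```

```text
t 0.7 tip local mm [-124.7 -661.1  226.6] F [ 0.3  0.6 -0.4] w 0.0874 q [-48.1  20.5   0.7   0.  -70.1 -16.5]
tool axes local: [[0.0, -0.0, -1.0], [-0.623, 0.782, -0.0], [0.782, 0.623, 0.0]]
rot rows (/.08): [8.41 0.   0.  ]  shift rows now axes (/.02): [ 1.33 21.27 26.35]  in target axes: [ 1.33 33.06  7.34]
```

View pics/w1.png

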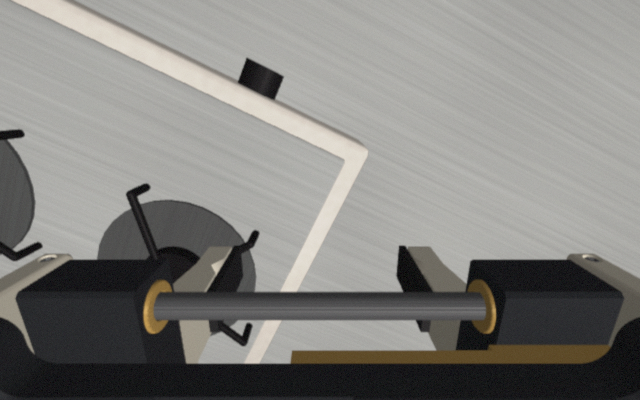

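The calls were refused because every key has to be present, so nothing moved. The wrist picture shows only the hob under the arm. I'll resend with full rows.

>>> arm_command --plan '[{"dx": 0,"dy": 0,"dz": 0,"wx": 0.935,"wy": 0,"wz": 0},{"dx": 0,"dy": 0,"dz": 0,"wx": 0.935,"wy": 0,"wz": 0},{"dx": 0,"dy": 0,"dz": 0,"wx": 0.935,"wy": 0,"wz": 0},{"dx": 0,"dy": 0,"dz": 0,"wx": 0.935,"wy": 0,"wz": 0},{"dx": 0,"dy": 0,"dz": 0,"wx": 0.935,"wy": 0,"wz": 0},{"dx": 0,"dy": 0,"dz": 0,"wx": 0.935,"wy": 0,"wz": 0},{"dx": 0,"dy": 0,"dz": 0,"wx": 0.935,"wy": 0,"wz": 0},{"dx": 0,"dy": 0,"dz": 0,"wx": 0.935,"wy": 0,"wz": 0},{"dx": 0,"dy": 0,"dz": 0,"wx": 0.935,"wy": 0,"wz": 0},{"dx": 0,"dy": 1,"dz": 0.22,"wx": 0,"wy": 0,"wz": 0},{"dx": 0,"dy": 1,"dz": 0.22,"wx": 0,"wy": 0,"wz": 0},{"dx": 0,"dy": 1,"dz": 0.22,"wx": 0,"wy": 0,"wz": 0},{"dx": 0,"dy": 1,"dz": 0.22,"wx": 0,"wy": 0,"wz": 0},{"dx": 0,"dy": 1,"dz": 0.22,"wx": 0,"wy": 0,"wz": 0},{"dx": 0,"dy": 1,"dz": 0.22,"wx": 0,"wy": 0,"wz": 0},{"dx": 0,"dy": 1,"dz": 0.22,"wx": 0,"wy": 0,"wz": 0},{"dx": 0,"dy": 1,"dz": 0.22,"wx": 0,"wy": 0,"wz": 0},{"dx": 0,"dy": 1,"dz": 0.22,"wx": 0,"wy": 0,"wz": 0},{"dx": 0,"dy": 1,"dz": 0.22,"wx": 0,"wy": 0,"wz": 0},{"dx": 0,"dy": 1,"dz": 0.22,"wx": 0,"wy": 0,"wz": 0}]' --fingers 1 --force 20

```text
time_s: 2.67
tcp_pos: [0.3955, -0.4051, 0.2367]
eef_rot: [-111.2, 90.0, -126.8]
contact_force: [0.6, 0.0, 0.1]
gripper_width: 0.0003
```

Run:
```python
from h import *
info((.022,0,.2))
```

```text
t 2.67 tip local mm [ -68.  -437.5  225.7] F [0.6 0.  0.1] w 0.0003 q [-25.9  10.4 -13.4   0.  -66.2 -79.7]
tool axes local: [[-0.0, -0.001, -1.0], [0.041, 0.999, -0.001], [0.999, -0.041, -0.0]]
rot rows (/.08): [-0.51 -0.    0.01]  shift rows now axes (/.02): [ 1.27 22.04  3.6 ]  in target axes: [ 1.28 21.87  4.5 ]
```

>>> arm_command --plan '[{"dx": 0,"dy": 1,"dz": 0.2,"wx": -0.25,"wy": 0,"wz": 0},{"dx": 0,"dy": 1,"dz": 0.2,"wx": -0.25,"wy": 0,"wz": 0},{"dx": 0,"dy": 1,"dz": 0.2,"wx": 0,"wy": 0,"wz": 0},{"dx": 0,"dy": 1,"dz": 0.2,"wx": 0,"wy": 0,"wz": 0},{"dx": 0,"dy": 1,"dz": 0.2,"wx": 0,"wy": 0,"wz": 0},{"dx": 0,"dy": 1,"dz": 0.2,"wx": 0,"wy": 0,"wz": 0},{"dx": 0,"dy": 1,"dz": 0.2,"wx": 0,"wy": 0,"wz": 0},{"dx": 0,"dy": 1,"dz": 0.2,"wx": 0,"wy": 0,"wz": 0},{"dx": 0,"dy": 1,"dz": 0.2,"wx": 0,"wy": 0,"wz": 0},{"dx": 0,"dy": 1,"dz": 0.2,"wx": 0,"wy": 0,"wz": 0},{"dx": 0,"dy": 1,"dz": 0.2,"wx": 0,"wy": 0,"wz": 0},{"dx": 0,"dy": 1,"dz": 0.2,"wx": 0,"wy": 0,"wz": 0},{"dx": 0,"dy": 1,"dz": 0.2,"wx": 0,"wy": 0,"wz": 0},{"dx": 0,"dy": 1,"dz": 0.2,"wx": 0,"wy": 0,"wz": 0},{"dx": 0,"dy": 1,"dz": 0.2,"wx": 0,"wy": 0,"wz": 0},{"dx": 0,"dy": 1,"dz": 0.2,"wx": 0,"wy": 0,"wz": 0},{"dx": 0,"dy": 1,"dz": 0.2,"wx": 0,"wy": 0,"wz": 0},{"dx": 0,"dy": 1,"dz": 0.2,"wx": 0,"wy": 0,"wz": 0},{"dx": 0,"dy": 1,"dz": 0.2,"wx": 0,"wy": 0,"wz": 0},{"dx": 0,"dy": 0,"dz": 0,"wx": 0,"wy": 0,"wz": 0}]'

```text
time_s: 4.33
tcp_pos: [0.5652, -0.0313, 0.2412]
eef_rot: [6.7, 89.5, -6.3]
contact_force: [0.3, -0.2, 0.1]
gripper_width: 0.0005
```

Run:
```python
from h import *
info((.022,0,.2))
m=r.camera_model("wrist"); p,d=r.capture("wrist"); cv2.imwrite("pics/w2.png",p[:,:,::-1])
print("cam pos",np.round(-m['R'].T@m['t'],3))
for q in ("flag_empty_hinge","flag_empty_edge","flag_empty_tab","box_empty","stand_empty"):
    for o in r.spot_point("wrist",q)[:3]:
        c=o['centre']; print(q,np.round(c),round(o['score'],2),np.round(loc(back(m,c[0],c[1],d[min(399,int(c[1])),min(639,int(c[0]))]))*1e3,1))
```

```text
t 4.33 tip local mm [ 12.  -34.8 230.2] F [ 0.3 -0.2  0.1] w 0.0005 q [  16.8    9.9  -13.5    0.2  -66.1 -119.8]
tool axes local: [[0.009, 0.001, -1.0], [-0.004, 1.0, 0.001], [1.0, 0.004, 0.009]]
rot rows (/.08): [ 0.05  0.12 -0.01]  shift rows now axes (/.02): [1.51 1.73 0.49]  in target axes: [1.51 1.74 0.5 ]
cam pos [ 0.481 -0.012  0.388]
flag_empty_hinge [347. 173.] 0.57 [ 0.9 -4.2 54.2]
flag_empty_edge [351. 117.] 0.8 [-58.   -3.1  62.6]
flag_empty_tab [349. 202.] 0.9 [37.5 -0.4 45. ]
flag_empty_tab [517. 187.] 0.28 [ 22.7 199.7  31.4]
box_empty [345. 246.] 0.79 [110.6   0.2   8.4]
stand_empty [343. 197.] 0.92 [31.2 -6.9 46.7]
stand_empty [ 46. 234.] 0.24 [  83.9 -371.4   32.5]
```

View pics/w2.png

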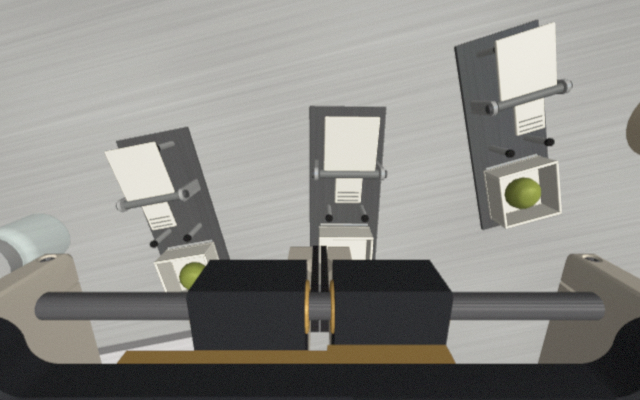

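The wrist view shows the target stand in the middle, with its hinge at (347,173), tab at (349,202) and empty box at (345,246). These agree with my fitted frame to within about 4 mm. The neighbouring stands with sweets are about 200 mm to either side. Next I'll go above the tab.

>>> arm_command --plan '[{"dx": 0,"dy": 0.82,"dz": 0.33,"wx": 0,"wy": 0.1,"wz": 0},{"dx": 0.2,"dy": 0.82,"dz": 0.33,"wx": 0,"wy": 0,"wz": 0},{"dx": 1,"dy": 0,"dz": 0,"wx": 0,"wy": 0,"wz": 0},{"dx": 1,"dy": 0,"dz": 0,"wx": 0,"wy": 0,"wz": 0},{"dx": 1,"dy": 0,"dz": 0,"wx": 0,"wy": 0,"wz": 0},{"dx": 1,"dy": 0,"dz": 0,"wx": 0,"wy": 0,"wz": 0},{"dx": 1,"dy": 0,"dz": 0,"wx": 0,"wy": 0,"wz": 0},{"dx": 1,"dy": 0,"dz": 0,"wx": 0,"wy": 0,"wz": 0},{"dx": 0.8,"dy": 0,"dz": 0,"wx": 0,"wy": 0,"wz": 0},{"dx": 0,"dy": 0,"dz": 0,"wx": 0,"wy": 0,"wz": 0}]'

```text
time_s: 5.47
tcp_pos: [0.588, -0.0059, 0.0964]
eef_rot: [26.7, 89.5, 13.2]
contact_force: [-0.5, 0.3, 0.0]
gripper_width: 0.0007
```

```bash
cat > view.py <<'E'
import sys
from h import *
def go(k,tl=None,pitch=0):
    info(tl,pitch)
    out=[]
    H,ux,uy=setp()
    for n in ("scene","side"):
        p,d=r.capture(n); m=r.camera_model(n); c=proj(m,H).astype(int); x=max(0,min(540,c[0]-50)); y=max(0,c[1]-45)
        out.append(cv2.resize(p[y:y+80,x:x+100,::-1],(400,320),interpolation=cv2.INTER_CUBIC))
    cv2.imwrite(f"pics/v{k}.png",np.hstack(out))
E
python3 - <<'E'
from view import *
go(1,(.025,-.001,.065))
m=r.camera_model("wrist"); p,d=r.capture("wrist"); cv2.imwrite("pics/w3.png",p[:,:,::-1])
E
```

```text
t 5.47 tip local mm [28.4 -4.8 85.4] F [-0.5  0.3  0. ] w 0.0007 q [ 1.850e+01  1.950e+01 -2.120e+01  1.000e-01 -4.880e+01 -1.221e+02]
tool axes local: [[0.008, 0.004, -1.0], [0.006, 1.0, 0.004], [1.0, -0.006, 0.008]]
rot rows (/.08): [-0.07  0.1  -0.05]  shift rows now axes (/.02): [ 1.02  0.18 -0.18]  in target axes: [ 1.02  0.19 -0.17]
```

View pics/v1.png

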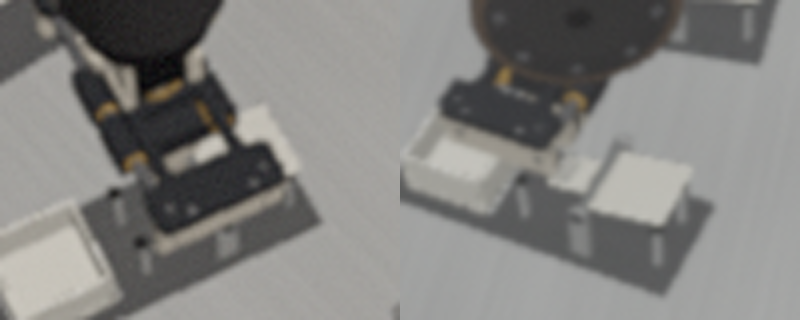

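View pics/w3.png

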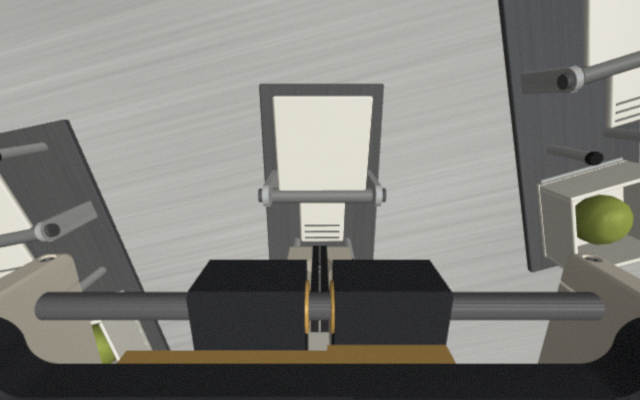

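>>> arm_command --plan '[{"dx": 0.6,"dy": 0.15,"dz": -0.2,"wx": -0.07,"wy": 0.1,"wz": -0.05},{"dx": 0.6,"dy": 0,"dz": 0,"wx": 0,"wy": 0,"wz": 0},{"dx": 0.2,"dy": 0,"dz": 0,"wx": 0,"wy": 0,"wz": 0},{"dx": 0.2,"dy": 0,"dz": 0,"wx": 0,"wy": 0,"wz": 0},{"dx": 0.2,"dy": 0,"dz": 0,"wx": 0,"wy": 0,"wz": 0},{"dx": 0.2,"dy": 0,"dz": 0,"wx": 0,"wy": 0,"wz": 0},{"dx": 0.2,"dy": 0,"dz": 0,"wx": 0,"wy": 0,"wz": 0},{"dx": 0.2,"dy": 0,"dz": 0,"wx": 0,"wy": 0,"wz": 0}]'

```text
time_s: 6.28
tcp_pos: [0.5928, 0.0005, 0.0573]
eef_rot: [24.8, 89.0, 11.8]
contact_force: [-0.4, -0.4, 2.0]
gripper_width: 0.0004
```

Run:
```python
from view import *
go(2,(.024,-.001,.035))
```

```text
t 6.28 tip local mm [31.6  2.6 46.3] F [-0.4 -0.4  2. ] w 0.0004 q [  19.    22.4  -23.2    0.2  -43.4 -122.2]
tool axes local: [[0.016, 0.008, -1.0], [-0.003, 1.0, 0.008], [1.0, 0.003, 0.016]]
rot rows (/.08): [ 0.04  0.2  -0.09]  shift rows now axes (/.02): [ 0.56 -0.18 -0.39]  in target axes: [ 0.56 -0.18 -0.38]
```

View pics/v2.png

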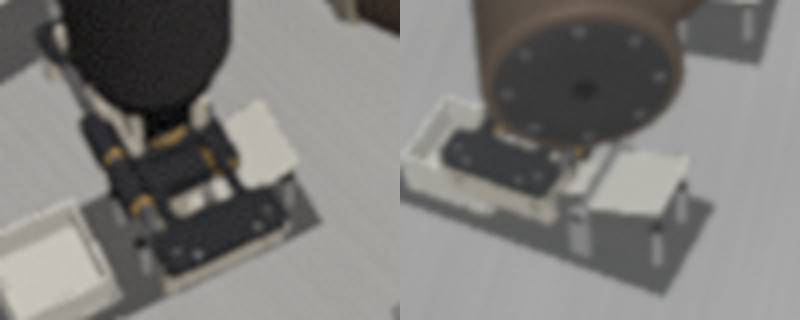

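>>> arm_command --plan '[{"dx": 0.2,"dy": -0.1,"dz": -0.2,"wx": 0,"wy": 0.1,"wz": -0.05},{"dx": 0.2,"dy": -0.1,"dz": -0.2,"wx": 0,"wy": 0.1,"wz": -0.05},{"dx": 0.2,"dy": 0,"dz": -0.1,"wx": 0,"wy": 0,"wz": 0},{"dx": 0.2,"dy": 0,"dz": -0.05,"wx": 0,"wy": 0,"wz": 0}]'

```text
time_s: 6.72
tcp_pos: [0.5838, -0.0003, 0.0419]
eef_rot: [15.8, 89.7, 2.8]
contact_force: [1.6, 0.8, 2.9]
gripper_width: 0.0005
```

Run:
```python
from view import *
go(3,(.024,-.001,.03))
```

```text
t 6.72 tip local mm [22.9 -0.3 30.9] F [1.6 0.8 2.9] w 0.0005 q [ 1.920e+01  2.320e+01 -2.450e+01  1.000e-01 -4.200e+01 -1.223e+02]
tool axes local: [[0.005, 0.001, -1.0], [-0.004, 1.0, 0.001], [1.0, 0.004, 0.005]]
rot rows (/.08): [ 0.05  0.06 -0.02]  shift rows now axes (/.02): [ 0.04 -0.03  0.05]  in target axes: [ 0.04 -0.03  0.06]
```

View pics/v3.png

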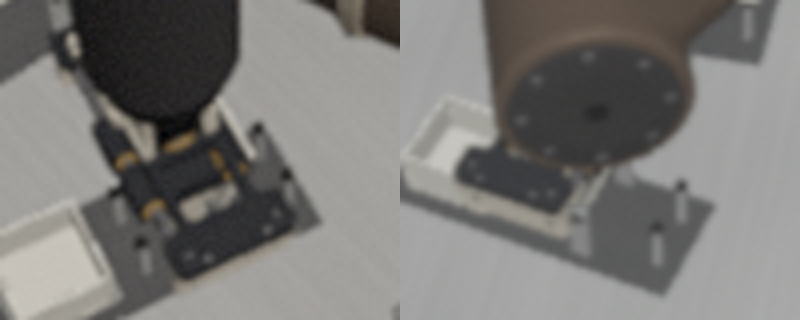

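The leaf now stands up at about 55–60° in both views, as the tip geometry predicts. I'll withdraw upward and go round to the robot side.

>>> arm_command --plan '[{"dx": -0.2,"dy": 0,"dz": 0.3,"wx": 0,"wy": 0.05,"wz": 0},{"dx": -0.6,"dy": 0,"dz": 0.1,"wx": 0,"wy": 0,"wz": 0},{"dx": -1,"dy": 0,"dz": 0,"wx": 0,"wy": 0,"wz": 0},{"dx": -1,"dy": 0,"dz": 0,"wx": 0,"wy": 0,"wz": 0},{"dx": -1,"dy": 0,"dz": 0,"wx": 0,"wy": 0,"wz": 0},{"dx": -1,"dy": 0,"dz": 0,"wx": 0,"wy": 0,"wz": 0},{"dx": -1,"dy": 0,"dz": 0,"wx": 0,"wy": 0,"wz": 0},{"dx": -0.5,"dy": 0,"dz": 0,"wx": 0,"wy": 0,"wz": 0},{"dx": 0,"dy": 0,"dz": -0.5,"wx": 0,"wy": 0,"wz": 0},{"dx": 0,"dy": 0,"dz": -1,"wx": 0,"wy": 0,"wz": 0},{"dx": 0,"dy": 0,"dz": -1,"wx": 0,"wy": 0,"wz": 0},{"dx": 0,"dy": 0,"dz": -1,"wx": 0,"wy": 0,"wz": 0},{"dx": 0,"dy": 0,"dz": -0.9,"wx": 0,"wy": 0,"wz": 0},{"dx": 0,"dy": 0,"dz": 0,"wx": 0,"wy": 0,"wz": 0}]'

```text
time_s: 7.98
tcp_pos: [0.4947, 0.0144, 0.1696]
eef_rot: [-161.6, 88.5, -174.9]
contact_force: [-0.4, -0.8, -0.6]
gripper_width: 0.0004
```

Run:
```python
from view import *
go(4,(-.062,0,.08))
m=r.camera_model("wrist"); p,d=r.capture("wrist"); cv2.imwrite("pics/w4.png",p[:,:,::-1])
# leaf points in scene+side : local cloud z>.06
for n in ("scene","side"):
    p,d=r.capture(n); m=r.camera_model(n); v,u=np.mgrid[0:400,0:640]; P=back(m,u,v,d); H,ux,uy=setp(); L=np.stack([(P-H)@ux,(P-H)@uy,P[...,2]],-1)
    k=(abs(L[...,1])<.025)&(L[...,2]>.065)&(L[...,2]<.115)&(L[...,0]>-.045)&(L[...,0]<.03)&(d>0)
    q=L[k]; print(n,len(q)); 
    for z in np.arange(.065,.115,.01):
        s=q[(q[:,2]>=z)&(q[:,2]<z+.01)]
        if len(s): print(round(z,3),len(s),np.round(np.median(s[:,0])*1e3,1))
```

```text
t 7.98 tip local mm [-67.4  -6.5 158.6] F [-0.4 -0.8 -0.6] w 0.0004 q [  24.1    7.8  -25.8   -0.6  -57.8 -127. ]
tool axes local: [[-0.025, -0.008, -1.0], [0.001, 1.0, -0.008], [1.0, -0.001, -0.025]]
rot rows (/.08): [-0.02 -0.32  0.1 ]  shift rows now axes (/.02): [3.92 0.36 0.37]  in target axes: [3.93 0.32 0.27]
scene 214
0.065 44 -4.4
0.075 43 -8.5
0.085 41 -12.7
0.095 48 -17.0
0.105 38 -21.0
side 32
0.065 3 -4.0
0.075 5 -8.3
0.085 3 -11.9
0.095 9 -17.0
0.105 12 -19.7
```

View pics/v4.png

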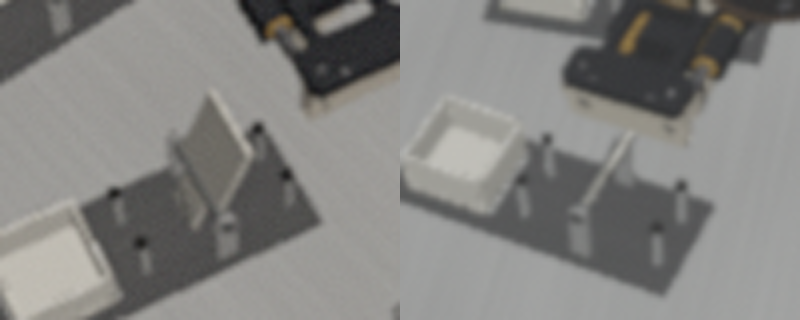

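View pics/w4.png

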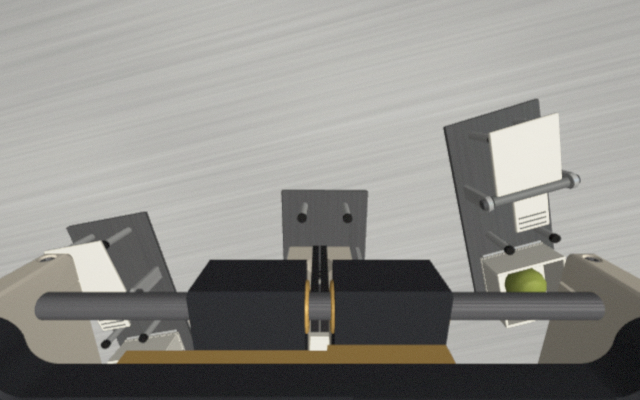

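The leaf stands at about 67° and holds there. The base plate and box haven't visibly moved. Next I'll lower behind the leaf on the robot side.

>>> arm_command --plan '[{"dx": 0.9,"dy": 0.15,"dz": 0.1,"wx": 0,"wy": -0.15,"wz": 0.05},{"dx": 1,"dy": 0.15,"dz": 0.05,"wx": 0,"wy": -0.15,"wz": 0.05},{"dx": 1,"dy": 0,"dz": 0,"wx": 0,"wy": 0,"wz": 0},{"dx": 0.9,"dy": 0,"dz": 0,"wx": 0,"wy": 0,"wz": 0},{"dx": 0,"dy": 0,"dz": 0,"wx": 0,"wy": 0,"wz": 0}]'

```text
time_s: 8.65
tcp_pos: [0.5073, 0.0194, 0.0914]
eef_rot: [13.1, 89.7, -0.3]
contact_force: [-1.0, 0.2, -0.6]
gripper_width: 0.0007
```

Run:
```python
from view import *
go(5,(-.035,0,.08))
```

```text
t 8.65 tip local mm [-56.    1.3  80.4] F [-1.   0.2 -0.6] w 0.0007 q [  24.5   13.3  -31.4    0.2  -45.  -128. ]
tool axes local: [[0.005, 0.001, -1.0], [0.003, 1.0, 0.001], [1.0, -0.003, 0.005]]
rot rows (/.08): [-0.04  0.06 -0.01]  shift rows now axes (/.02): [ 0.02 -0.06  1.05]  in target axes: [ 0.02 -0.07  1.05]
```

View pics/v5.png

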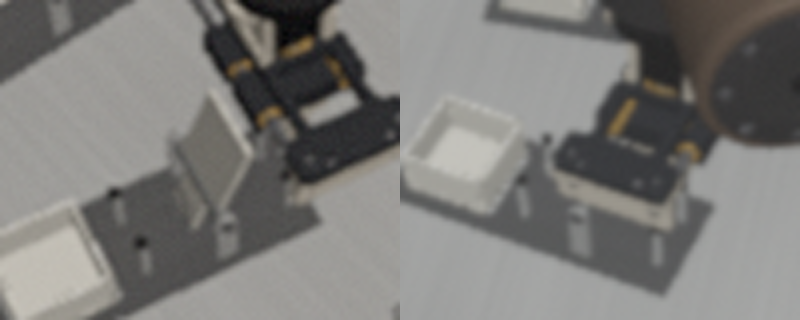

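>>> arm_command --plan '[{"dx": 0,"dy": -0.05,"dz": 0.4,"wx": 0,"wy": 0.05,"wz": 0},{"dx": 0,"dy": 0,"dz": 0.4,"wx": 0,"wy": 0,"wz": 0},{"dx": 0,"dy": 0,"dz": 0.35,"wx": 0,"wy": 0,"wz": 0},{"dx": 0,"dy": 0,"dz": 0.35,"wx": 0,"wy": 0,"wz": 0},{"dx": 0,"dy": 0,"dz": 0.35,"wx": 0,"wy": 0,"wz": 0},{"dx": 0,"dy": 0,"dz": 0.35,"wx": 0,"wy": 0,"wz": 0}]'

```text
time_s: 9.25
tcp_pos: [0.5583, 0.0081, 0.0995]
eef_rot: [31.5, 89.4, 18.2]
contact_force: [-1.1, -0.6, -0.8]
gripper_width: 0.0002
```

Run:
```python
from view import *
go(6,(.015,0,.08))
```

```text
t 9.25 tip local mm [-3.8  2.  88.5] F [-1.1 -0.6 -0.8] w 0.0002 q [  20.9   16.8  -24.9    0.   -47.7 -124.3]
tool axes local: [[0.009, 0.005, -1.0], [0.002, 1.0, 0.005], [1.0, -0.002, 0.009]]
rot rows (/.08): [-0.03  0.11 -0.07]  shift rows now axes (/.02): [ 0.43 -0.1   0.93]  in target axes: [ 0.42 -0.1   0.94]
```

View pics/v6.png

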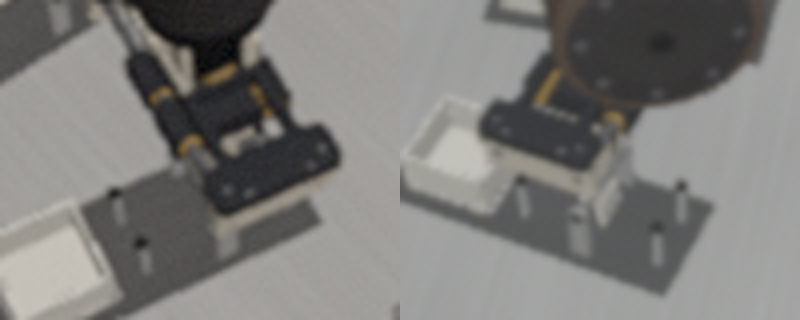

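>>> arm_command --plan '[{"dx": 0.25,"dy": -0.05,"dz": 0.35,"wx": 0,"wy": 0.08,"wz": -0.05},{"dx": 0.25,"dy": -0.05,"dz": 0.35,"wx": 0,"wy": 0,"wz": 0},{"dx": 0.3,"dy": 0,"dz": 0.3,"wx": 0,"wy": 0,"wz": 0},{"dx": 0.35,"dy": 0,"dz": 0.3,"wx": 0,"wy": 0,"wz": 0}]'

```text
time_s: 9.68
tcp_pos: [0.5857, -0.0001, 0.0763]
eef_rot: [28.9, 89.7, 15.6]
contact_force: [-1.0, -0.5, 0.7]
gripper_width: 0.0006
```

Run:
```python
from view import *
go(7,(.03,0,.052))
```

```text
t 9.68 tip local mm [24.7  0.3 65.3] F [-1.  -0.5  0.7] w 0.0006 q [  19.1   20.8  -22.5    0.   -46.4 -122.4]
tool axes local: [[0.004, 0.002, -1.0], [0.002, 1.0, 0.002], [1.0, -0.002, 0.004]]
rot rows (/.08): [-0.02  0.06 -0.03]  shift rows now axes (/.02): [ 0.67 -0.01  0.26]  in target axes: [ 0.66 -0.01  0.26]
```

View pics/v7.png

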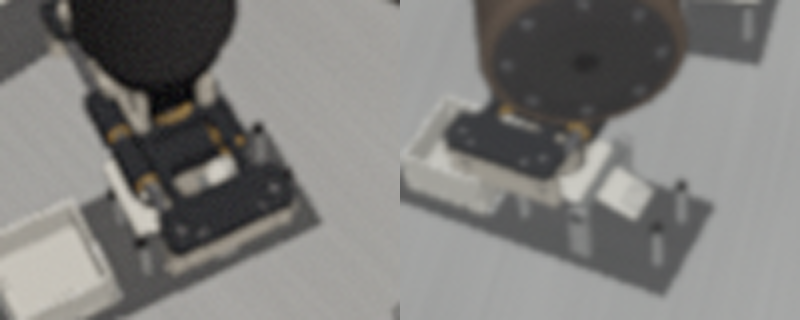

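The leaf has gone over towards the box and is now about 20–25° above flat, with the tab coming up on the robot side. I'll press it gently the rest of the way.

>>> arm_command --plan '[{"dx": 0.2,"dy": 0,"dz": 0.25,"wx": 0,"wy": 0.05,"wz": 0},{"dx": 0.2,"dy": 0,"dz": 0.1,"wx": 0,"wy": 0,"wz": 0},{"dx": 0.2,"dy": 0,"dz": 0,"wx": 0,"wy": 0,"wz": 0},{"dx": 0.15,"dy": 0,"dz": 0,"wx": 0,"wy": 0,"wz": 0}]'

```text
time_s: 10.12
tcp_pos: [0.5929, -0.0023, 0.062]
eef_rot: [178.4, 89.9, 165.2]
contact_force: [-21.8, 6.6, 55.4]
gripper_width: 0.0009
```

Run:
```python
from view import *
go(8,(.03,0,.052))
```

```text
t 10.12 tip local mm [32.2 -0.2 51. ] F [-21.8   6.6  55.4] w 0.0009 q [ 1.860e+01  2.260e+01 -2.190e+01 -1.000e-01 -4.560e+01 -1.218e+02]
tool axes local: [[-0.002, 0.0, -1.0], [0.001, 1.0, 0.0], [1.0, -0.001, -0.002]]
rot rows (/.08): [-0.01 -0.02 -0.  ]  shift rows now axes (/.02): [-0.05  0.01 -0.11]  in target axes: [-0.05  0.01 -0.11]
```

View pics/v8.png

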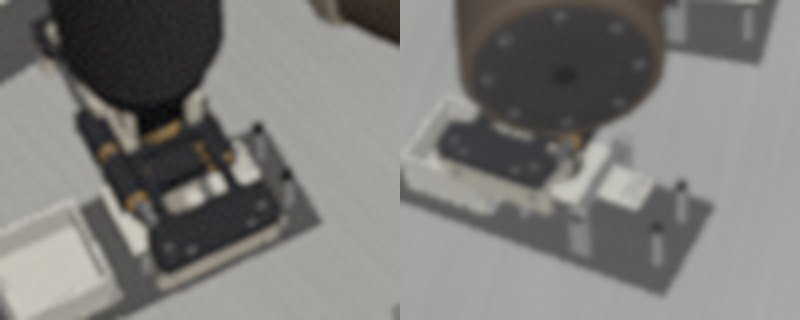

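The force jumped to 55 N, so the leaf is on its stop. I'll retreat straight up.

>>> arm_command --plan '[{"dx": -0.3,"dy": 0,"dz": 0,"wx": 0,"wy": 0,"wz": 0},{"dx": -0.6,"dy": 0,"dz": 0,"wx": 0,"wy": 0,"wz": 0},{"dx": -1,"dy": 0,"dz": 0,"wx": 0,"wy": 0,"wz": 0},{"dx": -1,"dy": 0,"dz": 0,"wx": 0,"wy": 0,"wz": 0},{"dx": -1,"dy": 0,"dz": 0,"wx": 0,"wy": 0,"wz": 0},{"dx": -1,"dy": 0,"dz": 0,"wx": 0,"wy": 0,"wz": 0},{"dx": -1,"dy": 0,"dz": 0,"wx": 0,"wy": 0,"wz": 0},{"dx": -1,"dy": 0,"dz": 0,"wx": 0,"wy": 0,"wz": 0},{"dx": -0.5,"dy": 0,"dz": -1,"wx": 0,"wy": 0,"wz": 0},{"dx": 0,"dy": 0,"dz": -1,"wx": 0,"wy": 0,"wz": 0},{"dx": 0,"dy": 0,"dz": -1,"wx": 0,"wy": 0,"wz": 0},{"dx": 0,"dy": 0,"dz": -1,"wx": 0,"wy": 0,"wz": 0},{"dx": 0,"dy": 0,"dz": -1,"wx": 0,"wy": 0,"wz": 0},{"dx": 0,"dy": 0,"dz": -1,"wx": 0,"wy": 0,"wz": 0},{"dx": 0,"dy": 0,"dz": 0,"wx": 0,"wy": 0,"wz": 0},{"dx": 0,"dy": 0,"dz": 0,"wx": 0,"wy": 0,"wz": 0}]'

```text
time_s: 11.55
tcp_pos: [0.4709, 0.0268, 0.2177]
eef_rot: [47.0, 89.6, 33.8]
contact_force: [-0.4, 0.1, -0.1]
gripper_width: 0.0002
```

Run:
```python
from view import *
go(9)
for n in ("scene","side"):
    p,d=r.capture(n); cv2.imwrite(f"pics/{n}9.png",p[:,:,::-1])
    m=r.camera_model(n); v,u=np.mgrid[0:400,0:640]; P=back(m,u,v,d); H,ux,uy=setp(); L=np.stack([(P-H)@ux,(P-H)@uy,P[...,2]],-1)
    k=(abs(L[...,1])<.022)&(L[...,2]>.03)&(L[...,2]<.115)&(L[...,0]>.012)&(L[...,0]<.058)&(d>0)
    q=L[k]; print(n,len(q),len(q) and (np.round(np.polyfit(q[:,0],q[:,2],1),3),np.round(np.median(q,0),3)))
    a=cv2.imread(f"pics/{n}0.png").astype(int)
    for qn in ("box_empty","stand_empty"):
        print(qn,[(np.round(o['centre'],1).tolist(),round(o['score'],2)) for o in r.spot_point(n,qn)[:3]])
```

```text
t 11.55 tip local mm [-93.2   0.3 206.7] F [-0.4  0.1 -0.1] w 0.0002 q [ 2.720e+01  1.700e+00 -2.600e+01 -1.000e-01 -6.190e+01 -1.304e+02]
tool axes local: [[0.005, 0.005, -1.0], [-0.0, 1.0, 0.005], [1.0, 0.0, 0.005]]
scene 267 (array([-0.032,  0.054]), array([0.036, 0.001, 0.053]))
box_empty [([256.2, 245.9], 0.6)]
stand_empty [([445.4, 238.6], 0.91), ([281.5, 234.3], 0.8)]
side 186 (array([-0.034,  0.054]), array([0.034, 0.   , 0.053]))
box_empty [([268.8, 193.5], 0.69), ([287.3, 148.7], 0.22)]
stand_empty [([289.4, 210.0], 0.67), ([390.9, 318.6], 0.67)]
```

View pics/v9.png

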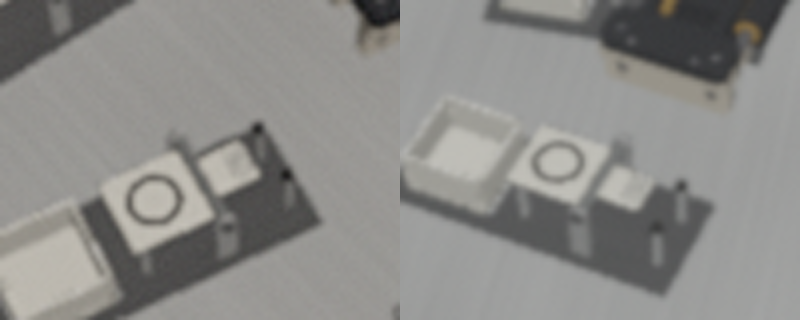

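View pics/side9.png

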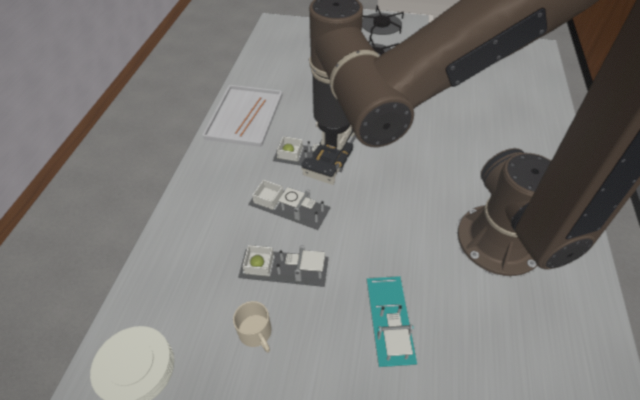

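The ring face is up. Leaf slope is within about 0.03 rad of level at z ≈ 53 mm, in both cameras. The stand and box sit at the same pixels as at the start, and the robot is clear with about 0 N on the tool. I'm handing in.

Run:
```python
from plant import r
print(r.close_job(), r.get_state()['time_s'])
```

```text
the job is handed in; nothing more can be done
the job is handed in; nothing more can be done
```

The flag on the emptied box's stand now lies flat with its ring face up, and I've handed the job in at about 12 s of the 40 s allowed. No verdict was reported.

**What I did:** The emptied box is on the middle dark stand, at about (280,235) in the scene picture. With the gripper shut, I pressed the thumb tab down until the leaf stood at about 67°. I then went round to the robot side, pushed the leaf over the top at a planned 2–3 rad/s and pressed it down onto its stop. Last, I drew the arm clear.

**Last checks:**
- **Flag:** both cameras show the ring, with the leaf at about 53 mm height and within about 0.03 rad of level.
- **Surroundings:** the target stand and box are where they started to within a few pixels. The side picture showed the sweet-holding stand at (285,265) and the mug unchanged.
- **Robot:** about 0 N on the tool before handing in.

**What was less clean or not checked:**
- The final press peaked at about 55 N on the fingertips, well above what was needed but under the 120 N wrist limit.
- The tool drifted a few millimetres from some commanded paths; I corrected this as I went.
- I judged the flag's speed from the step sizes and did not measure it.
- In the last side picture the arm hid the flag of the far full stand and the jar, so those two were not checked at the end.

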